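Put the red scraper back in its rack slot

TASK

Take the red-handled scraper out of the blue crate and put it away in the free slot of the wooden rack, the one behind which the red tag sits: slide the blade in flat until it is fully home, with its steel shoulder up against the front of the slot, and let go. Leave the other tools where they are.

Things in the scene. Friction and masses are not known exactly. Their poses are not given: they have to be found in the camera images.
- scraper: Red-handled scraper, 195 mm long, 0.2 kg, flat in the crate. Origin: underside, mid-handle; x towards the blade, z up. Handle x -50 to 50 mm, 26 wide (y), 28 high. Dark steel shoulder x 50 to 65, 60 wide, 16 high. Steel blade x 65 to 145, 60 wide, 4 thick (z 0 to 4), underside level with the handle's. Centre of mass near x = 55 mm.
- tag: Red tag, 56 x 14 x 12 mm, on the rack's rear wall behind the free slot (any of the three). Its origin is NOT at the red piece but where the scraper's origin is when fully home in that slot (30 mm above the table, 65 mm before the mouth, on the centre line), with the seated scraper's axes (x into the slot, z up). The red piece is centred at (156, 0, 40) mm in this frame.
- rack: Fixed wooden rack with three level slots (centres y = -100, 0, 100 mm) open to -x. Origin: table level under the middle mouth; x into the slots, z up. Slot floor z = 30, from x = -25 (sill) to 97. Slots 68 wide, 9 high (z 30 to 39), 85 deep (mouth x = 0); dark lips z 39 to 51 cover the sides and leave a 40 mm gap above the middle. Rear wall x 85 to 97, 64 high.
- crate: Fixed blue slatted crate, 280 mm (x) by 380 mm (y), 50 mm high, walls and floor 5 mm thick. Origin: centre of its underside. It holds three tools side by side, each pointing roughly along the crate's +x, about 115 mm apart, in varying order.
- scraper_blue: Blue-handled scraper in one of the rack's slots. Same shape and size as scraper, same origin and axes.
- scraper_yellow: Yellow-handled scraper in another of the rack's slots. Same shape and size as scraper, same origin and axes.
- wrench: Steel open-ended wrench, 194 mm long, 34 mm wide, 10 mm high, lying in the crate. Origin: underside, 49 mm from its round end; x along it.
- chisel: Chisel with a light wooden handle, 195 mm long, 28 mm wide, 26 mm high, lying in the crate. Origin: underside, under the middle of the handle; x towards the blade.
Things that resemble listed ones, but are neither listed nor needed, are in the scene too. What is shaped like the scraper but orange is not meant.

How it is judged:
On the way:
1. the red scraper is picked up from the crate's floor (z of scraper in the frame of crate above 0.045 m), for 0.1 s.
At the end, for the whole second after the job is handed in: The red scraper rests in the free slot (the one with the red tag): shoulder within 8 mm of the slot's mouth, origin within 15 mm sideways and -6 to +8 mm in height of its seated place, pointing along the slot within 0.15 rad and level within 0.12 rad, handle side up, and at rest (x of scraper in the frame of tag between -0.008 and 0.008 m and y of scraper in the frame of tag between -0.015 and 0.015 m and z of scraper in the frame of tag between -0.006 and 0.008 m and angle between the x axis of scraper and the x axis of tag, either way round below 0.15 rad and angle between scraper's own z axis and vertical below 0.12 rad and linear speed of scraper below 0.02 m/s); the robot touches nothing.
It fails at once if another scraper in the rack is moved more than 40 mm (distance of any of scraper_blue, scraper_yellow from where it was at the start of the episode above 0.04 m).
It fails at once if the wrench or the chisel in the crate is moved more than 60 mm (distance of any of wrench, chisel from where it was at the start of the episode above 0.06 m).
It also fails if it takes over 48 s, if anything falls off the work surface, if the arm or the gripper's body presses on something with over 40 N, if the wrist force passes 120 N, or if a joint passes its speed limit or range.

ROBOT

A 7-joint arm with a two-finger parallel gripper is mounted at the origin on the work surface. World frame = base frame: x ahead of the robot, y to its left, z up, the work surface at z = 0. Lengths are in m, angles in rad, forces in N, time in s.
With the tool pointing down it reaches from about 0.4 to 0.9 m from the base axis. Payload 5.5 kg.
Tool frame: the origin (TCP) lies midway between the tips of the shut fingers; the grasp point (between the pads) lies 19 mm behind it (ctrl.hold_point_z is the distance from the TCP to the grasp point, in m); z points along the fingers, y is the line along which they close (so a half turn about z gives the same grasp; the last joint's range is limited). The gripper opens to 92 mm and grips with 3 to 60 N. Pads are 19 mm wide; open, the fingers measure 130 mm over their backs; the gripper's body (75 mm by 190 mm) begins 47 mm behind the grasp point.
Start: joints at [-0.97, 0.501, -0.427, 1.55, 0.221, 1.138, -0.21], TCP at [0.215, 0.613, 0.227] pointing down, gripper open.
Joint ranges: [-2.88, 2.88], [-0.31, 2.03], [-1.54, 1.56], [0.2, 2.42], [-1.41, 4.55], [0.19, 2.02], [-2.57, 2.57]. Speed limits (rad/s): [2.57, 2.57, 3.14, 3.14, 3.14, 3.14, 3.14].

INTERFACE

Orientations are given as a unit quaternion [w, x, y, z].
In Python, from rig import ctrl gives the robot as it stands.
- The arm moves only by the tool jog_arm, never from a script. Its argument "series" is a list of rows, each a list of 6 numbers: the shift along the tool's x, y, z in m, then the turn, a rotation vector about the tool's x, y, z in units of 5 degrees (1.0 is 5 degrees). In form: [[dx, dy, dz, ax, ay, az], ...]. A call has 1 to 20 rows; each row is the pose to reach, as a shift and turn from the pose commanded when the call began, along the tool's axes at that moment; what a row does not reach only later rows make up. A row lasts 1/8 s, in which the tool goes at most 62.5 mm and 10.7 degrees, less where a joint would pass 70% of its speed; a pose out of reach is approached as far as the arm can. A call with a gripper value outside its range is refused whole. "jaw" is the finger opening in m, from 0 to 0.0918, set as the call begins (left out, the last holds). The fingers move at their own pace and stop on an object; the grip force is fixed at half the most. Time passes only in rows, so rows that repeat a pose let the fingers close. It gives the time, the measured TCP pose, the force, the opening and the grip force at its end, in the units of the state.
- ctrl.get_state(): the state, without advancing time (a new reading comes with each control period).
- ctrl.get_image(name): name is "scene" or "top" or "wrist"; returns the picture (384x512x3 uint8, blue, green, red); there is no depth.
- ctrl.calibration(name): a dict with "camera_matrix" (3x3 intrinsics, pixels), "rvec" (rotation vector, rad) and "tvec" (3), from world to camera coordinates, as OpenCV has them. Camera axes: x right, y down, z forward; pixel columns grow to the right and rows downward; lengths in m; the calibration is good to about 2 mm. A picture is of the moment at which its call begins: read the wrist's pose just before it. calibration takes no time and is no camera call; for the wrist camera it gives the pose at the moment of the call.
- ctrl.close_job(): hands the job in; it is judged then, once.
Trained networks look in the newest picture that a camera, given by its name, has taken for a name from the list of things; names that differ only in an ending like _2 or _b are one class to them, and where a whole thing is asked for, a point or a joint stands for the part that bears it (a point fixed in the world has none). Each returns a list of dicts, best first, with "score" (0 to 1); they miss things now and then, are a little off and sometimes report something else, mostly with a low value. They report only what shows in the picture. A call takes as long as a camera call. They do not tell look-alikes from the thing itself.
- ctrl.spot_in(camera, label): "box" ([left, top, right, bottom] as shares, 0 to 1, of the picture: columns of its width, rows of its height, round what is visible of it).
- ctrl.cut_out(camera, label): "mask" (384x512 bool, what is visible of it) and "box" ([left, top, right, bottom] as shares, 0 to 1, of the picture: columns of its width, rows of its height, round what is visible of it).
The state is a dict: "t": time; "qpos": joint angles; "qvel": joint speeds; "effort": joint torques, N m; "position": TCP position; "tcp_rot": TCP orientation; "force": force on the tool from outside, world axes, zero at the start; "torque": the same for the moment, N m; "grip_width": finger opening in m; "grasp_force": force on a finger pad.
Only numpy, scipy, OpenCV 4.12 (cv2) and the standard library are available. Lean on these libraries where they do the work, as an engineer would, in place of code of your own. Each camera call takes 0.05 s, during which the arm holds its last target. There are 200 camera calls.

## Working session

There is one attempt and no reset: what is moved stays moved. The work goes in short steps, Python scripts to look and compute and a tool call to move; the robot and the scene stay as the last step left them, time stands still between calls to the robot, and variables do not carry over. Pictures are saved under pics/ and viewed, at most 10 in all, crops included, and the job is handed in when it is done.

Besides the shell and the picture viewer there is one more tool, called as name(argument=value, ...) on one line, values as JSON. jog_arm: Moves the arm, as the interface text tells. Its arguments: {"type":"object","properties":{"series":{"type":"array"},"jaw":{"type":"number"}},"required":["series"]}

```bash
mkdir -p pics
cat > h.py <<'E'
import numpy as np, cv2
from rig import ctrl
from scipy.spatial.transform import Rotation as R
def cal(n):
    c=ctrl.calibration(n); K=np.array(c["camera_matrix"],float); Rm=cv2.Rodrigues(np.array(c["rvec"],float))[0]; t=np.array(c["tvec"],float).ravel()
    return K,Rm,t
def ray(n,uv,z):
    K,Rm,t=cal(n); uv=np.atleast_2d(np.array(uv,float)); d=(Rm.T@np.linalg.inv(K)@np.c_[uv,np.ones(len(uv))].T).T
    C=-Rm.T@t; return C+d*((z-C[2])/d[:,2])[:,None]
def proj(n,P):
    K,Rm,t=cal(n); p=(K@(Rm@np.atleast_2d(P).T+t[:,None])).T; return p[:,:2]/p[:,2:]
def tool(P):
    s=ctrl.get_state(); q=s["tcp_rot"]; r=R.from_quat([q[1],q[2],q[3],q[0]]); return r.inv().apply(np.array(P)-s["position"])
E
python3 - <<'E'
from h import *
a=ctrl.get_image("top"); cv2.imwrite("pics/top.png",a)
for l in ["scraper","tag","rack","crate","scraper_blue","scraper_yellow","wrench","chisel"]:
    for d in ctrl.spot_in("top",l)[:3]: print(l,round(d["score"],2),np.round(np.array(d["box"])*[512,384,512,384]))
b=ctrl.get_image("scene"); cv2.imwrite("pics/scene.png",b)
for l in ["scraper","tag"]:
    for d in ctrl.spot_in("scene",l)[:3]: print(l,round(d["score"],2),np.round(np.array(d["box"])*[512,384,512,384]))
s=ctrl.get_state(); print(s["t"],s["position"],s["tcp_rot"],s["force"])
for n in ("top","scene","wrist"):
    K,Rm,t=cal(n); print(n,-Rm.T@t,Rm[2],K[0,0])
E
```

```text
scraper 0.71 [126. 228. 199. 251.]
scraper 0.67 [279. 124. 305. 195.]
scraper 0.59 [348. 248. 374. 320.]
tag 0.59 [178.  83. 202.  91.]
rack 0.68 [ 97.  82. 226. 157.]
crate 0.81 [255. 104. 409. 232.]
scraper_blue 0.88 [115. 112. 145. 181.]
scraper_yellow 0.9 [151. 102. 177. 173.]
wrench 0.72 [319. 136. 345. 203.]
chisel 0.72 [318. 136. 346. 200.]
chisel 0.59 [365. 144. 381. 212.]
scraper 0.73 [193. 213. 237. 297.]
scraper 0.65 [ 83. 159. 109. 202.]
scraper 0.59 [278. 149. 347. 166.]
tag 0.52 [380. 251. 406. 274.]
0.6 [0.21536522 0.61326125 0.22673683] [-3.46536515e-06  1.68066084e-01  9.85775731e-01 -2.03461679e-06] [-0.50897391 -0.56482495  0.37931655]
top [ 0.31938874 -0.00602998  1.31533479] [ 0.08149744 -0.01079074 -0.99661514] 469.22544751980587
scene [ 0.99061655 -0.23016919  0.54013052] [-0.7247332   0.27554249 -0.63153632] 354.09285545554366
wrist [0.14021063 0.63998584 0.38524355] [ 0.27617023 -0.09795216 -0.95610427] 345.4552590113623
```

View pics/top.png

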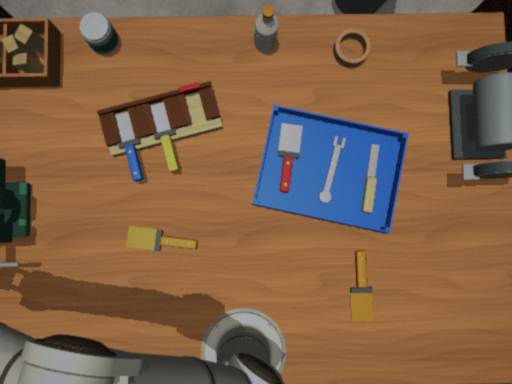

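View pics/scene.png

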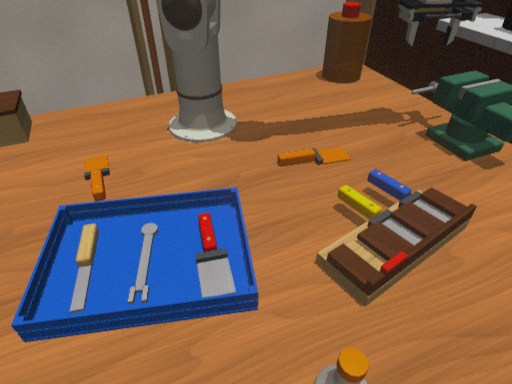

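The scene shows these candidates:
- Red-handled scraper in the crate: top (287,172), scene (207,232).
- Orange look-alikes: top (160,240) and (362,290).
- Blue and yellow scrapers in the rack: top (133,160) and (168,150).

By the description I choose the red one in the crate. The red tag is at top (190,87), so the free slot is the right-hand one in the top view.

Run:
```python
from h import *
a=cv2.imread("pics/top.png"); w=ctrl.get_image("wrist"); cv2.imwrite("pics/w0.png",w)
hsv=cv2.cvtColor(a,cv2.COLOR_BGR2HSV); m=((hsv[...,0]<6)|(hsv[...,0]>174))&(hsv[...,1]>170)&(hsv[...,2]>90)
n,l,st,c=cv2.connectedComponentsWithStats(m.astype(np.uint8))
for i in range(1,n):
    if st[i,4]>25:
        ys,xs=np.where(l==i); r=cv2.minAreaRect(np.c_[xs,ys].astype(np.float32)); print(st[i],c[i],r)
        z=.033 if c[i][1]>120 else .07
        W=ray("top",np.c_[xs,ys],z)[:,:2]; rr=cv2.minAreaRect((W*1000).astype(np.float32)); print("world",rr,W.mean(0))
print("bladeend",ray("top",[[281,124],[301,126],[291,125]],.009)[:,:2])
print("rack sill front corners", ray("top",[[110,155],[222,126]],.03)[:,:2], "rear top", ray("top",[[99,112],[210,83]],.064)[:,:2])
print("crate top corners",ray("top",[[275,108],[407,133],[391,230],[254,206]],.05)[:,:2])
v=np.hstack([cv2.resize(a[100:220,250:350],None,fx=4,fy=4),cv2.resize(a[75:195,90:190],None,fx=4,fy=4)]); cv2.imwrite("pics/c1.png",v)
```

```text
[179  83  21   9 107] [189.          87.03738318] ((188.8823699951172, 87.0294189453125), (4.850712299346924, 21.10059928894043), 75.96376037597656)
world ((720.0286254882812, 138.72872924804688), (13.462324142456055, 57.13995361328125), 13.522359848022461) [0.71999458 0.13842028]
[280 157  12  35 236] [286.05508475 173.27542373] ((285.953857421875, 173.86924743652344), (8.062257766723633, 34.7297248840332), 7.125016689300537)
world ((483.42340087890625, -122.24201202392578), (22.2410831451416, 96.49855041503906), 81.57476043701172) [ 0.48495427 -0.12252733]
bladeend [[ 0.62871755 -0.11379986]
 [ 0.62207756 -0.17031617]
 [ 0.62539764 -0.14205728]]
rack sill front corners [[0.54421693 0.3622978 ]
 [0.62066913 0.05223642]] rear top [[0.65642853 0.38298583]
 [0.73233192 0.08183511]]
crate top corners [[ 0.66395583 -0.0949595 ]
 [ 0.5884903  -0.45584525]
 [ 0.32389975 -0.40048614]
 [ 0.39513747 -0.03216517]]
```

View pics/c1.png

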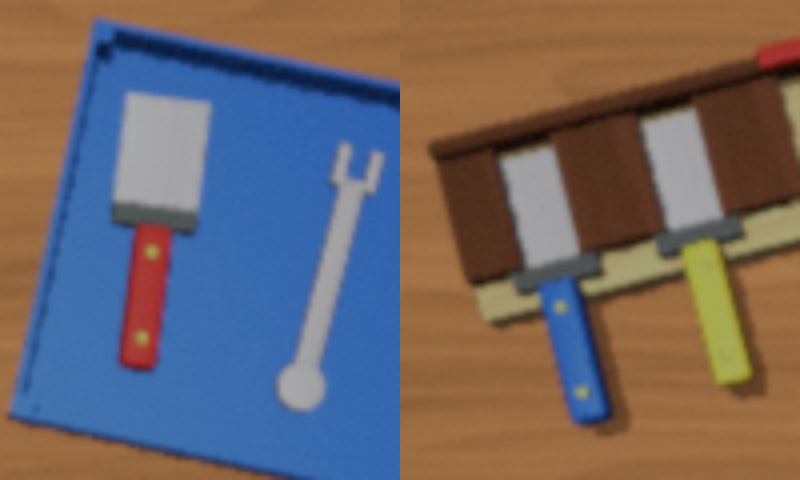

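View pics/w0.png

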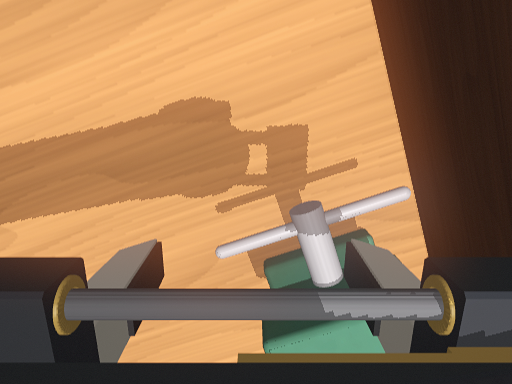

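The crop confirms the choice: red handle at top (287,172), with a steel blade and dark shoulder. The start wrist view only shows the vise. First I'll look at the rack from above with the wrist camera, then at the scraper.

jog_arm(series=[[-0.05,-0.025,-0.02,0,0,-0.6],[-0.1,-0.05,-0.023,0,0,-1.2],[-0.15,-0.075,-0.023,0,0,-1.8],[-0.2,-0.1,-0.023,0,0,-2.4],[-0.25,-0.125,-0.023,0,0,-3.0],[-0.3,-0.15,-0.023,0,0,-3.6],[-0.35,-0.175,-0.023,0,0,-4.2],[-0.4,-0.2,-0.023,0,0,-4.8],[-0.45,-0.225,-0.023,0,0,-5.4],[-0.5,-0.25,-0.023,0,0,-6.0],[-0.55,-0.275,-0.023,0,0,-6.6],[-0.6,-0.3,-0.023,0,0,-6.7],[-0.62,-0.305,-0.023,0,0,-6.7],[-0.62,-0.305,-0.023,0,0,-6.7],[-0.62,-0.305,-0.023,0,0,-6.7]])

```text
t: 2.52
position: [0.6983, 0.1218, 0.2496]
tcp_rot: [-0.0, -0.124, 0.992, 0.001]
force: [-0.3, 0.8, 0.7]
grip_width: 0.0919
grasp_force: 0.0
```

Run:
```python
from h import *
s=ctrl.get_state(); print(s["t"],s["position"],s["tcp_rot"],s["qpos"])
w=ctrl.get_image("wrist"); cv2.imwrite("pics/w1.png",w)
import pickle; pickle.dump(cal("wrist"),open("w1.pkl","wb"))
T0=np.array([.5686,.1010,.03]); y=np.radians(14); Rz=R.from_euler('z',y)
for P in [(156,0,46),(65,34,21),(65,-34,21),(65,20,21),(65,-20,21),(40,34,0),(40,-34,0)]: print(P,proj("wrist",T0+Rz.apply(np.array(P)/1000)))
```

```text
2.525 [0.69826019 0.12181627 0.24958629] [-4.29832155e-04 -1.24038339e-01  9.92277145e-01  6.11435077e-04] [-0.00217203  0.57705369 -0.32315388  1.35859645  0.18306113  1.23591467
  1.48282889]
(156, 0, 46) [[263.69626514 202.80729857]]
(65, 34, 21) [[298.08337366 108.71879933]]
(65, -34, 21) [[230.14597953 108.43731983]]
(65, 20, 21) [[284.10067266 108.66086594]]
(65, -20, 21) [[244.13750067 108.49528976]]
(40, 34, 0) [[296.57574528  83.01855114]]
(40, -34, 0) [[231.05846763  82.73725875]]
```

View pics/w1.png

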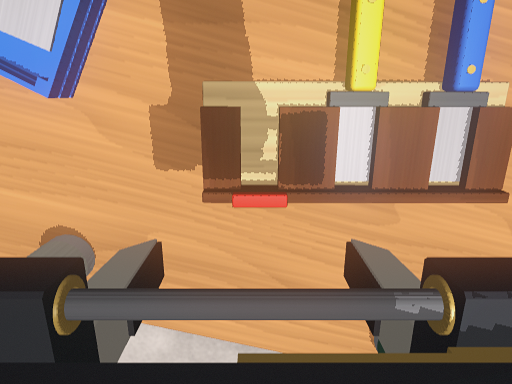

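The wrist view shows the rack squarely: tag centre about (260,201), free-slot gap between columns 240 and 279, and lip fronts at row 107. I'll fit the pose to these, then move on to the scraper.

Run:
```python
from h import *
import pickle
from scipy.optimize import least_squares
K,Rm,t=pickle.load(open("w1.pkl","rb"))
pr=lambda P:(lambda p:p[:,:2]/p[:,2:])((K@(Rm@P.T+t[:,None])).T)
w=cv2.imread("pics/w1.png"); g=cv2.GaussianBlur(w,(3,3),0).astype(float).sum(2)
def edge(v,lo,hi):
    d=np.abs(np.gradient(v))[lo:hi]; i=d.argmax(); k=slice(max(i-2,0),i+3); return lo+(np.arange(lo,hi)[k]-lo)@d[k]/d[k].sum()
hsv=cv2.cvtColor(w,cv2.COLOR_BGR2HSV); m=((hsv[...,0]<6)|(hsv[...,0]>174))&(hsv[...,1]>150)&(hsv[...,2]>120); m[:190]=0;m[215:]=0
ys,xs=np.where(m); print("tag",xs.min(),xs.max(),ys.min(),ys.max(),xs.mean(),ys.mean())
for r in (115,125,170,180): print(r,[round(edge(g[r-1:r+2].mean(0),a,b),1) for a,b in ((195,210),(233,248),(271,286))])
for c in (210,225,290,300,315): print(c,[round(edge(g[:,c-1:c+2].mean(1),a,b),1) for a,b in ((75,92),(98,116),(180,195))])
# observations: (tag-frame x,y,z mm, axis 0=u/1=v, value)
obs=[]
for r,xx in ((115,75),(125,85),(170,130),(180,142)):
    for a,b,y in ((233,248,-20),(271,286,20)): obs.append((xx,y,21,0,edge(g[r-1:r+2].mean(0),a,b)))
for c,y in ((210,-50),(225,-36),(300,40)):
    e=edge(g[:,c-1:c+2].mean(1),98,116); obs.append((65,y,21,1,e))
    obs.append((40,y,0,1,edge(g[:,c-1:c+2].mean(1),75,92)))
P0=np.array([o[:3] for o in obs])/1000
def f(p):
    P=np.array([p[0],p[1],.03])+R.from_euler('z',p[2]).apply(P0); uv=pr(P); return [uv[i,o[3]]-o[4] for i,o in enumerate(obs)]+[pr((np.array([p[0],p[1],.03])+R.from_euler('z',p[2]).apply([.156,0,.046]))[None])[0,0]-xs.mean()]
s=least_squares(f,[.5686,.101,np.radians(14)],loss="soft_l1"); print(s.x,np.degrees(s.x[2]),np.round(f(s.x),1))
```

```text
tag 232 287 193 206 259.3048951048951 199.96503496503496
115 [np.float64(199.8), np.float64(240.2), np.float64(277.8)]
125 [np.float64(200.3), np.float64(240.1), np.float64(278.1)]
170 [np.float64(202.1), np.float64(240.6), np.float64(277.0)]
180 [np.float64(202.6), np.float64(240.6), np.float64(276.6)]
210 [np.float64(81.1), np.float64(105.6), np.float64(187.9)]
225 [np.float64(81.2), np.float64(105.6), np.float64(187.9)]
290 [np.float64(82.0), np.float64(105.4), np.float64(187.9)]
300 [np.float64(81.1), np.float64(104.9), np.float64(188.3)]
315 [np.float64(81.8), np.float64(104.8), np.float64(188.1)]
[0.56762601 0.09502585 0.2508697 ] 14.373775291180227 [-1.   1.  -0.9  0.6 -0.7  0.8 -0.6  1.   0.6 -0.5  0.5 -0.7  1.1 -0.8
 -0.1]
```

jog_arm(series=[[0.045,0.045,0,0,0,0.5],[0.085,0.085,0,0,0,1.2],[0.12,0.13,0,0,0,1.9],[0.15,0.175,0,0,0,2.6],[0.175,0.22,0,0,0,3.3],[0.19,0.27,0,0,0,4.0],[0.195,0.29,0,0,0,4.4],[0.195,0.29,0,0,0,4.4],[0.195,0.29,0,0,0,4.4]])

```text
t: 3.7
position: [0.4395, 0.3527, 0.2498]
tcp_rot: [0.0, 0.068, 0.998, -0.0]
force: [0.3, -0.5, 0.2]
grip_width: 0.0921
grasp_force: 0.0
```

jog_arm(series=[[-0.025,-0.055,0,0,0,0],[-0.05,-0.11,0,0,0,0],[-0.075,-0.165,0,0,0,0],[-0.1,-0.22,0,0,0,0],[-0.13,-0.275,0,0,0,0],[-0.16,-0.33,0,0,0,0],[-0.19,-0.385,0,0,0,0],[-0.21,-0.43,0,0,0,0],[-0.226,-0.467,0,0,0,0],[-0.226,-0.467,0,0,0,0],[-0.226,-0.467,0,0,0,0]])

```text
t: 5.08
position: [0.5987, -0.1405, 0.2494]
tcp_rot: [-0.0, 0.069, 0.998, 0.0]
force: [0.1, 0.8, 0.2]
grip_width: 0.0917
grasp_force: 0.0
```

Run:
```python
from h import *
s=ctrl.get_state(); print(s["t"],s["position"],s["tcp_rot"],s["qpos"])
w=ctrl.get_image("wrist"); cv2.imwrite("pics/w2.png",w)
import pickle; pickle.dump(cal("wrist"),open("w2.pkl","wb"))
hsv=cv2.cvtColor(w,cv2.COLOR_BGR2HSV); m=((hsv[...,0]<6)|(hsv[...,0]>174))&(hsv[...,1]>150)&(hsv[...,2]>90)
n,l,st,c=cv2.connectedComponentsWithStats(m.astype(np.uint8)); i=1+st[1:,4].argmax(); print(st[i])
ys,xs=np.where(l==i)
W=ray("wrist",np.c_[xs,ys],.033)[:,:2]; print(cv2.minAreaRect((W*1000).astype(np.float32)))
# per-row centre line at shoulder-level, gives axis
S=np.array([.4835,-.1222,.005]); r=R.from_euler('z',np.radians(-8.3))
for P in [(-50,13,28),(-50,-13,28),(50,13,28),(50,-13,28),(65,30,16),(65,-30,16),(145,30,4),(145,-30,4)]: print(P,np.round(proj("wrist",S+r.apply(np.array(P)/1000))[0],1))
for d in ctrl.spot_in("wrist","scraper")[:2]: print(round(d["score"],2),np.round(np.array(d["box"])*[512,384,512,384]))
```

```text
5.075 [ 0.59870513 -0.14045963  0.24940141] [-4.25422134e-04  6.91806856e-02  9.97604017e-01  2.79096974e-04] [ 0.28339282  0.38829015 -0.12624065  1.62669539  0.05218779  1.13082612
  1.57649858]
[240   6  16  88 762]
((478.11541748046875, -128.5332794189453), (14.919753074645996, 80.49486541748047), 81.44957733154297)
(-50, 13, 28) [268.3   0. ]
(-50, -13, 28) [ 2.414e+02 -2.000e-01]
(50, 13, 28) [266.4 107.3]
(50, -13, 28) [241.7 107.1]
(65, 30, 16) [281.3 121.1]
(65, -30, 16) [226.5 120.8]
(145, 30, 4) [278.5 188.8]
(145, -30, 4) [228.3 188.5]
0.9 [222.   1. 280. 193.]
0.52 [495. 248. 512. 254.]
```

View pics/w2.png

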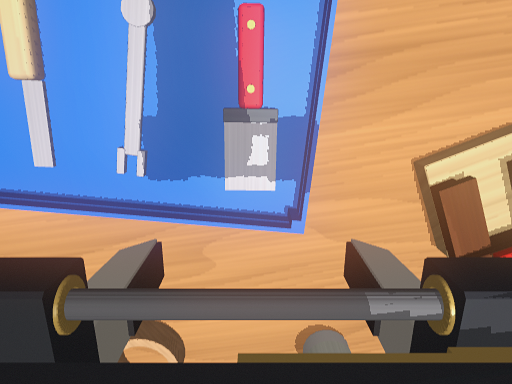

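The wrist view confirms the red scraper: handle columns 240–264, blade end row 190. It sits about 3 mm to -y of my estimate. Now I'll go down to grasp.

jog_arm(series=[[0.045,0,0.03,0,0,0.1],[0.088,-0.001,0.07,0,0,0.13],[0.088,-0.001,0.12,0,0,0.13],[0.088,-0.001,0.165,0,0,0.13],[0.088,-0.001,0.195,0,0,0.13],[0.088,-0.001,0.215,0,0,0.13],[0.088,-0.001,0.228,0,0,0.13],[0.088,-0.001,0.236,0,0,0.13],[0.088,-0.001,0.241,0,0,0.13],[0.088,-0.001,0.241,0,0,0.13],[0.088,-0.001,0.241,0,0,0.13]], jaw=0.055)

```text
t: 6.55
position: [0.5125, -0.129, 0.0092]
tcp_rot: [0.0, 0.074, 0.997, -0.0]
force: [0.9, 0.6, -0.9]
grip_width: 0.055
grasp_force: 0.0
```

jog_arm(series=[[0,0,0,0,0,0],[0,0,0,0,0,0],[0,0,0,0,0,0],[0,0,0,0,0,0],[0,0,0,0,0,0],[0,0,0,0,0,0]], jaw=0.0)

```text
t: 7.3
position: [0.5121, -0.1293, 0.0088]
tcp_rot: [0.0, 0.074, 0.997, -0.0]
force: [-1.2, -1.8, 2.1]
grip_width: 0.0259
grasp_force: 29.9
```

Run:
```python
from h import *
s=ctrl.get_state(); print(s)
```

```text
{'t': 7.3, 'qpos': array([ 0.27706343,  0.57915404, -0.09973139,  1.99796878,  0.10196326,
        0.56894292,  1.52969547]), 'qvel': array([-0.00096976,  0.00053103,  0.00023469,  0.00114801, -0.00164257,
       -0.00100624, -0.00237256]), 'effort': array([-8.65415633e-01, -5.06720066e+01, -1.92397445e+00, -1.65303880e+01,
       -3.51635786e-01, -1.11139000e-01, -4.99842258e-02]), 'position': array([ 0.51210074, -0.12925765,  0.00883881]), 'tcp_rot': array([ 6.25353303e-05,  7.42492580e-02,  9.97239696e-01, -1.80261226e-04]), 'force': array([-1.22310098, -1.75527851,  2.0729999 ]), 'torque': array([-0.30357118,  0.11696378,  0.05172478]), 'grasp_force': 29.89288419485092, 'grip_width': 0.025911742167530154}
```

The grip is good: width 25.9 mm, 30 N. Next I'll lift it and carry it to a hover in front of the free slot.

jog_arm(series=[[0,0,-0.02,0,0,0],[0,0,-0.05,0,0,0],[0,0,-0.08,0,0,0],[0,0,-0.105,0,0,0],[0,0,-0.12,0,0,0],[0.01,0.02,-0.12,0,0,-0.4],[0.02,0.05,-0.12,0,0,-1.0],[0.03,0.08,-0.12,0,0,-1.7],[0.035,0.11,-0.12,0,0,-2.5],[0.04,0.14,-0.12,0,0,-3.2],[0.05,0.17,-0.11,0,0,-3.9],[0.053,0.19,-0.1,0,0,-4.4],[0.0535,0.198,-0.085,0,0,-4.58],[0.0535,0.198,-0.076,0,0,-4.58],[0.0535,0.198,-0.076,0,0,-4.58],[0.0535,0.198,-0.076,0,0,-4.58]])

```text
t: 9.3
position: [0.4888, 0.0738, 0.0848]
tcp_rot: [0.0, -0.124, 0.992, -0.0]
force: [0.1, 0.3, -2.8]
grip_width: 0.0257
grasp_force: 29.9
```

Run:
```python
from h import *
s=ctrl.get_state(); print(s["t"],s["position"],s["tcp_rot"],s["force"],s["grasp_force"])
b=ctrl.get_image("scene"); w=ctrl.get_image("wrist")
q=s["tcp_rot"]; y=2*np.arctan2(-q[1],q[2]) if True else 0
rz=R.from_euler('z',y); print("yaw",np.degrees(y))
O=s["position"]-rz.apply([.028,0,.0038])
for P in [(-50,13,28),(-50,-13,28)]: print("w",np.round(proj("wrist",O+rz.apply(np.array(P)/1000))[0],1))
hsv=cv2.cvtColor(w,cv2.COLOR_BGR2HSV); m=((hsv[...,0]<6)|(hsv[...,0]>174))&(hsv[...,1]>150)&(hsv[...,2]>70)
T=np.array([.5676,.095,.03]); rt=R.from_euler('z',np.radians(14.37))
def dr(P,c):
    for p in proj("scene",P): cv2.circle(b4,tuple((((p-[280,130])*3)).astype(int)),2,c,-1)
b4=cv2.resize(b[130:310,280:500],None,fx=3,fy=3,interpolation=cv2.INTER_CUBIC)
dr(O+rz.apply(np.array([(145,30,4),(145,-30,4),(65,30,16),(65,-30,16),(50,13,28),(50,-13,28),(-50,13,28),(-50,-13,28)])/1000),(0,255,0))
dr(T+rt.apply(np.array([(65,20,21),(65,-20,21),(65,34,9),(65,-34,9),(40,34,0),(40,-34,0),(150,20,21),(150,-20,21),(156,28,46),(156,-28,46)])/1000),(255,0,255))
cv2.imwrite("pics/s3.png",np.vstack([b4]) ); cv2.imwrite("pics/w3.png",w)
```

```text
9.3 [0.48877027 0.07378287 0.08476111] [ 3.70630244e-05 -1.24329827e-01  9.92240927e-01 -1.90715014e-04] [ 0.06755506  0.26573976 -2.82979609] 29.896886944770813
yaw 14.284111837631535
w [286.7  97.7]
w [217.1  97.8]
```

View pics/s3.png

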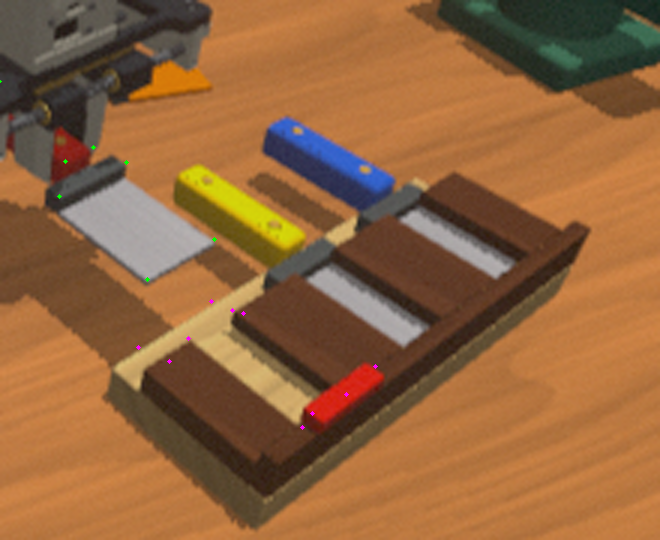

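View pics/w3.png

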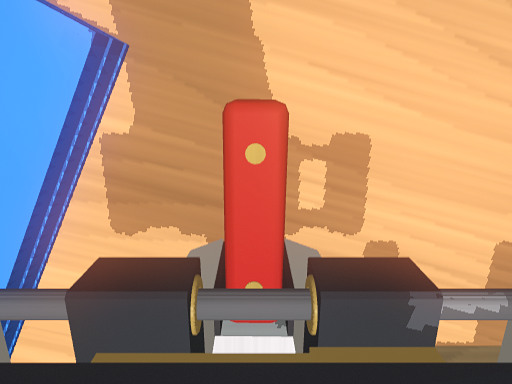

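In the scene view, the predicted blade corners (green) match the held blade to under 1 px, so the hand pose is right. The rack prediction (magenta) looks a pixel or two off. I'll check it across cameras.

Run:
```python
from h import *
import pickle
s=ctrl.get_state(); O=s["position"]; rz=R.from_euler('z',np.radians(14.28)); O=O-rz.apply([.028,0,.0038])
a=ctrl.get_image("top"); b=ctrl.get_image("scene"); w1=cv2.imread("pics/w1.png")
T=np.array([.5676,.095,.03]); rt=R.from_euler('z',np.radians(14.37))
K,Rm,t=pickle.load(open("w1.pkl","rb")); pw=lambda P:(lambda p:p[:,:2]/p[:,2:])((K@(Rm@P.T+t[:,None])).T)
cams={"top":(a,lambda P:proj("top",P)),"scene":(b,lambda P:proj("scene",P)),"w1":(w1,pw)}
B=np.array([[x,y,z] for x in(150-1,163) for y in(-28,28) for z in(34,46)],float); B[:,0]=np.where(B[:,0]<156,149,163)
for n,(im,pr) in cams.items():
    # hull centroid, and derivative vs rack-frame x,y
    hsv=cv2.cvtColor(im,cv2.COLOR_BGR2HSV); m=((hsv[...,0]<7)|(hsv[...,0]>173))&(hsv[...,1]>140)&(hsv[...,2]>60)
    c0=pr((T+rt.apply([.156,0,.04]))[None])[0].astype(int); k=np.zeros_like(m); k[c0[1]-25:c0[1]+25,c0[0]-45:c0[0]+45]=1; m&=k
    ys,xs=np.where(m)
    def cen(dx,dy):
        h=cv2.convexHull(pr(T+rt.apply((B+[dx,dy,0])/1000)).astype(np.float32)); M=cv2.moments(h); return np.array([M["m10"],M["m01"]])/M["m00"],M["m00"]
    c,A=cen(0,0); J=np.c_[(cen(10,0)[0]-c)/10,(cen(0,10)[0]-c)/10]; o=np.array([xs.mean(),ys.mean()])
    print(n,"obs",o,len(xs),"pred",c,A,"shift mm rackframe",np.linalg.solve(J,o-c))
def draw(im,pr,off,f,sz):
    v=cv2.resize(im[off[1]:off[1]+sz[1],off[0]:off[0]+sz[0]],None,fx=f,fy=f,interpolation=cv2.INTER_CUBIC)
    def line(P,c): cv2.polylines(v,[((pr(P)-off+.5)*f).astype(int)],True,c,1)
    line(O+rz.apply(np.array([(145,30,4),(145,-30,4),(65,-30,4),(65,30,4)])/1000),(0,255,0))
    for y in (-100,0,100): 
      for q in ([(0,y+0-0,0)],): pass
    for lo,hi in((-20,20),(80,120)): line(T+rt.apply(np.array([(65,lo,21),(65,hi,21),(150,hi,21),(150,lo,21)])/1000),(255,0,255))
    return v
v=np.vstack([draw(a,cams["top"][1],np.array([140,75]),5,(100,60)),draw(b,cams["scene"][1],np.array([300,200]),5,(100,60))]); v2=np.vstack([draw(w1,pw,np.array([195,70]),3,(100,100)),draw(b,cams["scene"][1],np.array([370,190]),3,(100,100))])
cv2.imwrite("pics/c4.png",np.hstack([v,v2]))
```

```text
top obs [188.92241379  87.07758621] 116 pred [190.69141131  87.4677927 ] 135.36291324859485 shift mm rackframe [2.30539458 4.34468258]
scene obs [393.94098361 262.0295082 ] 305 pred [393.61495201 262.23404591] 332.1064822608605 shift mm rackframe [0.05210016 0.8088386 ]
w1 obs [259.42522757 199.49544863] 769 pred [259.16903705 198.85872846] 915.7506694647018 shift mm rackframe [0.68686423 0.26007595]
```

View pics/c4.png

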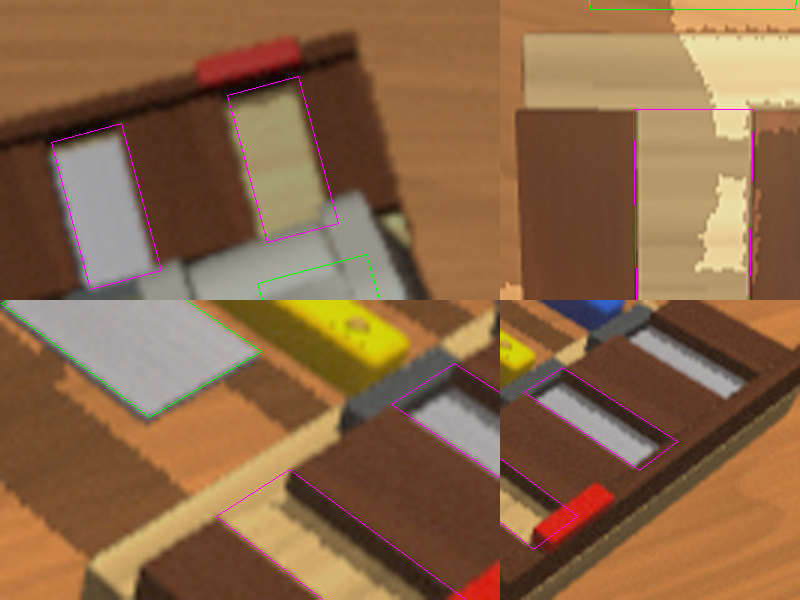

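Scene and wrist cameras agree within 1 mm on both the blade and the rack. Lowering now, then a partial insertion.

jog_arm(series=[[0,0.002,0.02,0,0,0],[0,0.002,0.04,0,0,0],[0,0.002,0.048,0,0,0],[0,0.002,0.048,0,0,0],[-0.012,0.002,0.048,0,0,0],[-0.024,0.002,0.048,0,0,0],[-0.036,0.002,0.048,0,0,0],[-0.048,0.002,0.048,0,0,0],[-0.055,0.002,0.048,0,0,0],[-0.055,0.002,0.048,0,0,0]])

```text
t: 10.75
position: [0.5416, 0.0907, 0.0366]
tcp_rot: [0.0, -0.125, 0.992, 0.0]
force: [0.0, -0.2, -1.7]
grip_width: 0.026
grasp_force: 29.9
```

jog_arm(series=[[-0.012,0,0,0,0,0],[-0.024,0,0,0,0,0],[-0.034,0,0,0,0,0],[-0.042,0,0,0,0,0],[-0.048,0,0,0,0,0],[-0.052,0,0,0,0,0],[-0.055,0,0,0,0,0],[-0.055,0,0,0,0,0]])

```text
t: 11.75
position: [0.5942, 0.104, 0.0365]
tcp_rot: [-0.0, -0.125, 0.992, -0.0]
force: [-0.2, -0.6, -2.1]
grip_width: 0.026
grasp_force: 29.9
```

jog_arm(series=[[-0.001,0,0,0,0,0],[-0.002,0,0,0,0,0],[-0.003,0,0,0,0,0],[-0.003,0,0,0,0,0]])

```text
t: 12.25
position: [0.5944, 0.104, 0.0359]
tcp_rot: [-0.003, -0.125, 0.992, -0.001]
force: [-7.0, -2.3, 1.4]
grip_width: 0.0257
grasp_force: 29.9
```

The shoulder is in contact (about 7 N). I'll lower it onto the floor and release.

jog_arm(series=[[0.001,0,0.001,0,0,0],[0.001,0,0.0025,0,0,0],[0.001,0,0.0025,0,0,0]])

```text
t: 12.62
position: [0.5944, 0.1041, 0.0339]
tcp_rot: [-0.002, -0.125, 0.992, -0.0]
force: [-5.8, -1.1, 1.4]
grip_width: 0.0259
grasp_force: 30.0
```

jog_arm(series=[[0,0,0,0,0,0],[0,0,0,0,0,0],[0,0,0,0,0,0],[0,0,0,0,0,0]], jaw=0.05)

```text
t: 13.12
position: [0.5968, 0.1047, 0.0344]
tcp_rot: [0.0, -0.125, 0.992, 0.0]
force: [0.3, 0.2, -0.0]
grip_width: 0.0498
grasp_force: 0.0
```

jog_arm(series=[[0,0,-0.02,0,0,0],[0,0,-0.06,0,0,0],[0.03,0,-0.11,0,0,0],[0.08,0,-0.16,0,0,0],[0.12,0,-0.2,0,0,0],[0.12,0,-0.2,0,0,0],[0.12,0,-0.2,0,0,0]])

```text
t: 14.0
position: [0.4809, 0.0748, 0.2354]
tcp_rot: [0.001, -0.125, 0.992, -0.0]
force: [-0.8, -0.2, -1.0]
grip_width: 0.0499
grasp_force: 0.0
```

Run:
```python
from h import *
b=ctrl.get_image("scene"); T=np.array([.5677,.0957,.03]); rt=R.from_euler('z',np.radians(14.37))
off=np.array([290,160]); f=4; v=cv2.resize(b[160:300,290:490],None,fx=f,fy=f,interpolation=cv2.INTER_CUBIC)
def line(P,c): cv2.polylines(v,[((proj("scene",T+rt.apply(np.array(P)/1000))-off+.5)*f).astype(int)],True,c,1)
line([(-50,13,28),(50,13,28),(50,-13,28),(-50,-13,28)],(0,255,0)); line([(50,30,16),(65,30,16),(65,-30,16),(50,-30,16)],(0,255,0))
cv2.imwrite("pics/s5.png",v); s=ctrl.get_state(); print(s["t"],s["position"],s["force"])
```

```text
14.05 [0.48066999 0.0749291  0.23436012] [ 0.09097956  0.57049089 -0.91909079]
```

View pics/s5.png

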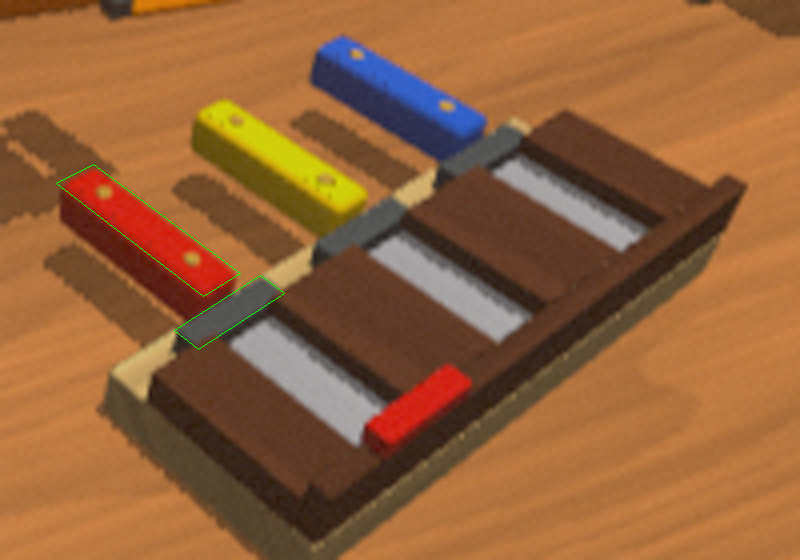

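The red scraper is fully home: its shoulder (230,315) is up against the lips and level with the yellow and blue ones. The arm is clear, so I'm handing in.

```bash
python3 -c "
from rig import ctrl
print(ctrl.close_job())"
```

```text
the job is handed in; nothing more can be done
None
```

The red scraper is in the tagged slot, shoulder against the mouth, released and at rest with the arm clear; I handed the job in at about 14 s, and no verdict came back.

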